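# Turn the parts carousel to the heatsink

## Task

Bring the square finned heatsink to the front of the parts carousel: with a fingertip gently push the upright studs near the disc's rim to turn the disc until the heatsink stands centred in line with the arrow-shaped pointer on the carousel's foot, and leave it there at rest. Only push the studs or the rim: do not push, lift or knock the heatsink or the other parts standing in the sockets, and leave the loose things on the bench around the carousel where they are.

Things in the scene. Friction and masses are not known exactly. Their poses are not given: they have to be found in the camera images.
- foot: Fixed steel foot of the parts carousel. Origin on the bench (z = 0) on the turning axis, z up. Its -x axis points from the axis to the pointer (the carousel's front, roughly on the robot's side): a dark steel arrow lying on the bench, aimed at the axis, tip 152 mm and far end 226 mm from the axis, 48 mm wide, top 18 mm above the bench, lower than the disc.
- front_mark (a point): Imaginary fixed point in line with the pointer: 72 mm from the turning axis towards the pointer, at the height of the disc's top face (32 mm above the bench). The heatsink must end above it.
- turntable: Turning grey plastic disc, 260 mm across, underside 16 mm, top face 32 mm above the bench; origin on the axis at the underside, z up. Five upright black studs for pushing, 14 mm in diameter, 24 mm tall (tops 56 mm above the bench), stand 118 mm from the axis at 36, 108, 180, 252 and 324 degrees from its x axis, counter-clockwise seen from above.
- hub_top (a point): Top of the flat steel cap at the disc's middle, 28 mm across, 36 mm above the bench. Five sockets (rings 6 mm tall, 51 mm outside) lie 72 mm from the axis at 0, 72, 144, 216, 288 degrees from the disc's x axis. Parts in them stay within 94 mm of the axis and 74 mm above the bench. The disc turns either way without end, about 1 N at a stud moves it, and it stays where left.
- heatsink_mid (a point): The heatsink: the only square part on the carousel, aluminium with five upright parallel fins, 28 x 28 mm, 36 mm tall, loose in one of the sockets (any, any yaw). Point at its centre, 18 mm above its underside, which rests on the disc. It can shift about 3 mm in its socket.
- capacitor_mid (a point): Round plain aluminium can capacitor, 35 mm across, 40 mm tall, in another socket; point at its centre, half-way up.
- toroid_mid (a point): Round copper ring coil lying flat, 40 mm across, 18 mm hole, 16 mm tall, in another socket; point at its centre.
- spool_mid (a point): Round grey spool with two flanges, 40 mm across, 28 mm tall, in another socket; point at its centre.
- potknob_mid (a point): Round steel potentiometer, 40 mm across, 14 mm tall body with a thin upright shaft, 34 mm tall in all, in another socket; point on its axis, 17 mm up.
- screwdriver: Loose screwdriver, 170 mm long, lying on the bench left of the carousel (+y side), along its own x; not to be disturbed.
- flux: Loose small bottle, 36 mm across, 75 mm tall, standing beside the carousel, far left as the robot sees it; origin at the centre of its underside; not to be disturbed.
- meter: Loose hand multimeter lying on the bench right of the carousel (-y side), 150 x 78 mm, about 46 mm tall; origin at the centre of its underside; not to be disturbed.
- board: Loose small circuit board, 70 x 50 mm, about 14 mm tall, lying beside the carousel, far right as the robot sees it; origin at the centre of its underside; not to be disturbed.
Not all that is in view belongs to the job. Leave any yellow look-alike of the part that bears heatsink_mid alone.

How it is judged:
By the outcome, as a careful person would: the job done as asked, in the order asked, and still so for the second after the job is handed in, with the robot touching nothing.
It also fails if it takes over 51 s, if anything falls off the work surface, if the arm or the gripper's body presses on something with over 40 N, if the wrist force passes 120 N, or if a joint passes its speed limit or range.

## Robot

A 7-joint arm with a two-finger parallel gripper is mounted at the origin on the work surface. World frame = base frame: x ahead of the robot, y to its left, z up, the work surface at z = 0. Lengths are in m, angles in rad, forces in N, time in s.
With the tool pointing down it reaches from about 0.4 to 0.875 m from the base axis. Payload 6.5 kg.
Tool frame: the origin (TCP) lies at the very end of the fingers, on their centre line; the grasp point (between the pads) lies behind it (env.tcp_to_grasp is the z of the grasp point in the tool frame, in m); z points along the fingers, y is the direction in which the jaws open and shut (so a half turn about z gives the same grasp; the last joint's range is limited). The gripper opens to 85 mm and grips with 20 to 120 N. Pads are 22 mm wide; open, the fingers measure 114 mm over their backs; the gripper's body (76 mm by 85 mm) begins 54 mm behind the grasp point. The pads swing forward as they close: fully open they stand 13 mm farther back than shut.
Start: joints at [-1.358, 0.536, -0.004, 1.538, 0.003, 1.067, -0.071], TCP at [0.179, 0.625, 0.231] pointing down, gripper open.
Joint ranges: [-2.7, 2.7], [-0.37, 2.16], [-1.27, 1.26], [0.24, 2.4], [-1.31, 4.45], [0.19, 1.91], [-2.76, 2.76]. Speed limits (rad/s): [2.39, 2.39, 3.14, 3.14, 3.14, 3.14, 3.14].

## Interface

Orientations are given as a unit quaternion [w, x, y, z].
In Python, from station import telemetry, optics, order, finder, env gives the robot as it stands.
- The arm moves only by the tool jog_arm, never from a script. Its argument "motion" is a list of rows, each an object of numbers: "x", "y", "z": the shift along the tool's x, y, z in cm; "ax", "ay", "az": the turn, a rotation vector about the tool's x, y, z in degrees; "hand": the closure, from -1 (fully open) to 1 (shut), so that 0 is half open. A call has 1 to 12 rows; each row is the pose to reach, as a shift and turn from the pose commanded when the call began, along the tool's axes at that moment; what a row does not reach only later rows make up. A row lasts 1/8 s, in which the tool goes at most 62.5 mm and 10.7 degrees, less where a joint would pass 70% of its speed; a pose out of reach is approached as far as the arm can. A call with a gripper value outside its range is refused whole. The fingers move at their own pace and stop on an object; the grip force is fixed at half the most. Time passes only in rows, so rows that repeat a pose let the fingers close. It gives the time, the measured TCP pose, the force and the opening at its end, in the units of the state.
- telemetry.get_state(): the state, without advancing time (a new reading comes with each control period).
- optics.capture(name): name is "scene" or "top"; returns the picture (400x640x3 uint8, red, green, blue); there is no depth.
- optics.camera_model(name): a dict with "intrinsics" (3x3 intrinsics, pixels), "world_from_camera" (4x4, takes a point from camera to world coordinates). Camera axes: x right, y up, looking along -z (the intrinsics and any distortion apply to the point x, -y, -z); pixel columns grow to the right and rows downward; lengths in m; the calibration is good to about 2 mm. A picture is of the moment at which its call begins. camera_model takes no time and is no camera call.
- order.sign_off(): hands the job in, once; it reports no verdict.
Trained networks look in the newest picture that a camera, given by its name, has taken for a name from the list of things; names that differ only in an ending like _2 or _b are one class to them, and where a whole thing is asked for, a point or a joint stands for the part that bears it (a point fixed in the world has none). Each returns a list of dicts, best first, with "p" (0 to 1); they miss things now and then, are a little off and sometimes report something else, mostly with a low value. They report only what shows in the picture. A call takes as long as a camera call. They do not tell look-alikes from the thing itself.
- finder.find_in(name, camera): "location" ([column, row] as shares, 0 to 1, of the picture: columns of its width, rows of its height, amid what is visible of it).
- finder.trace(name, camera): "mask" (400x640 bool, what is visible of it) and "location" ([column, row] as shares, 0 to 1, of the picture: columns of its width, rows of its height, amid what is visible of it).
- finder.place_of(name, camera): "location" ([column, row] as shares, 0 to 1, of the picture: columns of its width, rows of its height: a listed point, or the origin of a listed thing).
The state is a dict: "time": time; "q": joint angles; "dq": joint speeds; "joint_torque": joint torques, N m; "tool_pos": TCP position; "eef_rot": TCP orientation; "wrist_force": force on the tool from outside, world axes, zero at the start; "ft_torque": the same for the moment, N m; "gripper_width": opening from 0.0 (shut) to 1.0 (fully open).
Only numpy, scipy, OpenCV 4.12 (cv2) and the standard library are available. Lean on these libraries where they do the work, as an engineer would, in place of code of your own. Each camera call takes 0.05 s, during which the arm holds its last target. There are 200 camera calls.

## Working session

There is one attempt and no reset: what is moved stays moved. The work goes in short steps, Python scripts to look and compute and a tool call to move; the robot and the scene stay as the last step left them, time stands still between calls to the robot, and variables do not carry over. Pictures are saved under pics/ and viewed, about 8 in all and at most 12, crops included, and the job is handed in when it is done.

Besides the shell and the picture viewer there is one more tool, called after ">>>" as name(argument=value, ...), one argument or row to a line, values as JSON. jog_arm: Moves the arm, as the interface text tells. Its arguments: {"type":"object","properties":{"motion":{"type":"array","items":{"type":"object","properties":{"x":{"type":"number"},"y":{"type":"number"},"z":{"type":"number"},"ax":{"type":"number"},"ay":{"type":"number"},"az":{"type":"number"},"hand":{"type":"number"}}}}},"required":["motion"]}

```bash
mkdir -p pics
cat > h.py <<'E'
import numpy as np, cv2
from station import telemetry, optics, order, finder, env
def ray(cam,u,v):
    m=optics.camera_model(cam);K=np.array(m["intrinsics"]);T=np.array(m["world_from_camera"])
    d=np.linalg.inv(K)@[u,v,1]; d=np.array([d[0],-d[1],-d[2]])
    return T[:3,3],T[:3,:3]@d
def px2w(cam,u,v,z):
    o,d=ray(cam,u,v); return o+d*(z-o[2])/d[2]
def w2px(cam,p):
    m=optics.camera_model(cam);K=np.array(m["intrinsics"]);T=np.array(m["world_from_camera"])
    c=T[:3,:3].T@(np.array(p)-T[:3,3]); q=K@[c[0],-c[1],-c[2]]; return q[:2]/q[2]
def place(n,cam,z,k=2):
    return [(round(r["p"],2),[round(r["location"][0]*640),round(r["location"][1]*400)],px2w(cam,r["location"][0]*640,r["location"][1]*400,z).round(4)) for r in finder.place_of(n,cam)[:k]]
def save(cam,f):
    im=optics.capture(cam); cv2.imwrite("pics/"+f,im[:,:,::-1]); return im
E
python3 - <<'E'
from h import *
print(optics.camera_model("top"))
s=telemetry.get_state();print(s["time"],s["tool_pos"],s["eef_rot"],env.tcp_to_grasp)
a=save("top","t1.png");b=save("scene","s1.png")
cv2.imwrite("pics/both.png",np.vstack([a,b])[:,:,::-1])
for c in("top","scene"):
  for n,z in [("foot",0),("front_mark",.032),("hub_top",.036),("heatsink_mid",.05),("capacitor_mid",.052),("toroid_mid",.04),("spool_mid",.046),("potknob_mid",.049),("meter",0),("flux",0),("board",0),("screwdriver",0.01)]:
    print(c,n,place(n,c,z))
E
```

```text
{'intrinsics': array([[520.86401724,   0.        , 324.31290691],
       [  0.        , 520.86401724, 201.98770071],
       [  0.        ,   0.        ,   1.        ]]), 'world_from_camera': array([[-0.02035225,  0.99310683, -0.11543226,  0.34738501],
       [-0.99968022, -0.02194703, -0.01256158,  0.02381868],
       [-0.01500838,  0.11513969,  0.99323592,  1.63494044],
       [ 0.        ,  0.        ,  0.        ,  1.        ]])}
0.0 [0.17872313 0.6242824  0.23040806] [-6.29427475e-05  1.38928994e-01  9.90301966e-01 -8.64366329e-04] -0.0187
top foot []
top front_mark []
top hub_top [(0.94, [374, 193], array([ 0.558 , -0.1104,  0.036 ]))]
top heatsink_mid [(0.67, [386, 277], array([ 0.3   , -0.1368,  0.05  ])), (0.66, [292, 169], array([0.6357, 0.1401, 0.05  ]))]
top capacitor_mid [(0.44, [355, 180], array([ 0.5975, -0.053 ,  0.052 ]))]
top toroid_mid [(0.54, [360, 209], array([ 0.5084, -0.0647,  0.04  ])), (0.21, [395, 188], array([ 0.5723, -0.1763,  0.04  ]))]
top spool_mid [(0.6, [379, 169], array([ 0.6309, -0.1267,  0.046 ]))]
top potknob_mid [(0.68, [398, 187], array([ 0.5734,
[... 732 characters left out ...]
[(0.75, [280, 215], array([ 0.5094, -0.0626,  0.04  ])), (0.25, [235, 305], array([ 0.6904, -0.2752,  0.04  ]))]
scene spool_mid [(0.79, [286, 261], array([ 0.6489, -0.1211,  0.046 ]))]
scene potknob_mid [(0.46, [248, 252], array([ 0.5796, -0.1881,  0.049 ])), (0.4, [380, 227], array([0.683 , 0.1305, 0.049 ]))]
scene meter [(0.67, [169, 289], array([ 0.5421, -0.3879,  0.    ])), (0.31, [278, 214], array([ 0.4697, -0.0515,  0.    ]))]
scene flux [(0.58, [349, 271], array([0.728 , 0.0095, 0.    ])), (0.53, [167, 292], array([ 0.5458, -0.3959,  0.    ]))]
scene board []
scene screwdriver [(0.89, [382, 225], array([0.656 , 0.1614, 0.01  ])), (0.7, [300, 234], array([ 0.5699, -0.0399,  0.01  ]))]
```

View pics/t1.png

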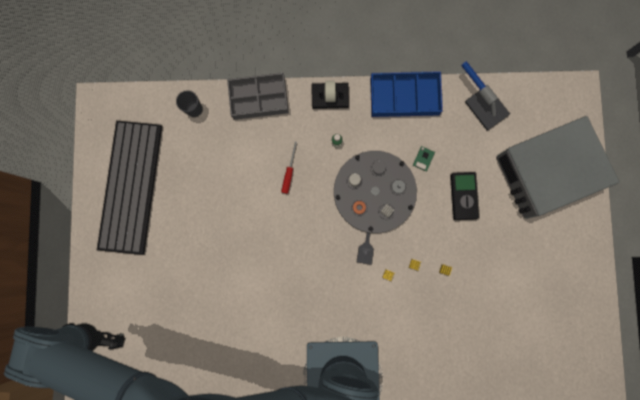

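View pics/s1.png

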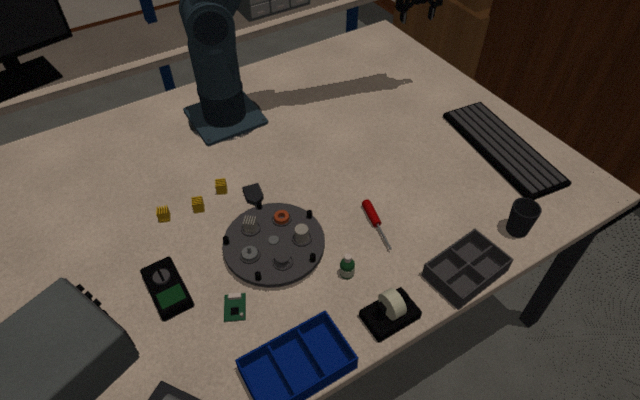

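Top view: the disc is centred near (375,191). The heatsink (square) is at (387,211), the toroid at (360,208), and the arrow runs from (369,235) to (365,262). The yellow cubes lie on the bench, off the disc. Next I'll measure precisely.

Run:
```python
from h import *
im=optics.capture("top")
cv2.imwrite("pics/crop1.png",cv2.resize(im[140:275,320:435],None,fx=4.4,fy=4.4,interpolation=cv2.INTER_CUBIC)[:,:,::-1])
g=im.max(2).astype(int)
# dark studs
m=(g<45).astype(np.uint8)
n,l,s,c=cv2.connectedComponentsWithStats(m)
for i in range(1,n):
    u,v=c[i]
    if 325<u<425 and 140<v<275 and s[i,4]>4: print("dark",s[i],c[i].round(1),px2w("top",u,v,.05).round(4))
# pointer mask
m=(g<100).astype(np.uint8); m[:236]=0;m[275:]=0;m[:,:350]=0;m[:,380:]=0
ys,xs=np.nonzero(m)
P=np.array([px2w("top",x,y,.015)[:2] for x,y in zip(xs,ys)])
mu=P.mean(0);w,V=np.linalg.eigh(np.cov((P-mu).T));print("pointer",len(P),mu,V[:,1],np.degrees(np.arctan2(V[1,1],V[0,1])),P.min(0),P.max(0))
for nme in("turntable","heatsink_mid","foot"):
    for r in finder.trace(nme,"top")[:3]:
        ys,xs=np.nonzero(r["mask"]);print(nme,r["p"],len(xs),xs.mean(),ys.mean(),xs.min(),xs.max(),ys.min(),ys.max(),px2w("top",xs.mean(),ys.mean(),.032))
```

```text
dark [356 156   3   4   8] [357.  157.5] [ 0.6678 -0.06    0.05  ]
dark [400 162   3   3   7] [401.  163.3] [ 0.6465 -0.195   0.05  ]
dark [337 196   2   3   5] [337.4 197.2] [0.5455 0.0034 0.05  ]
dark [409 206   3   3   8] [410.1 207.1] [ 0.51   -0.2177  0.05  ]
pointer 306 [ 0.3757758  -0.07853344] [-0.98421639  0.1769692 ] 169.80672621887527 [ 0.34007482 -0.10045748] [ 0.42653234 -0.05287802]
turntable 0.61 4707 375.23348204801357 191.4605906097302 334 416 150 233 [ 0.56304437 -0.1144673   0.032     ]
turntable 0.29 149 378.38926174496646 166.6711409395973 372 385 160 173 [ 0.64078326 -0.12675542  0.032     ]
heatsink_mid 0.69 144 378.1388888888889 166.46527777777777 372 384 160 173 [ 0.64145232 -0.12599709  0.032     ]
heatsink_mid 0.63 89 388.02247191011236 274.1123595505618 383 393 269 279 [ 0.30842381 -0.14531268  0.032     ]
heatsink_mid 0.58 93 445.494623655914 269.1505376344086 440 451 264 274 [ 0.31987792 -0.32033934  0.032     ]
foot 0.93 347 365.4870317002882 251.02305475504323 357 373 232 263 [ 0.37980225 -0.07886503  0.032     ]
foot 0.59 125 378.536 166.032 373 384 160 172 [ 0.6427941  -0.12727753  0.032     ]
foot 0.5 136 354.4632352941176 178.1985294117647 349 360 172 185 [ 0.60611923 -0.05124679  0.032     ]
```

View pics/crop1.png

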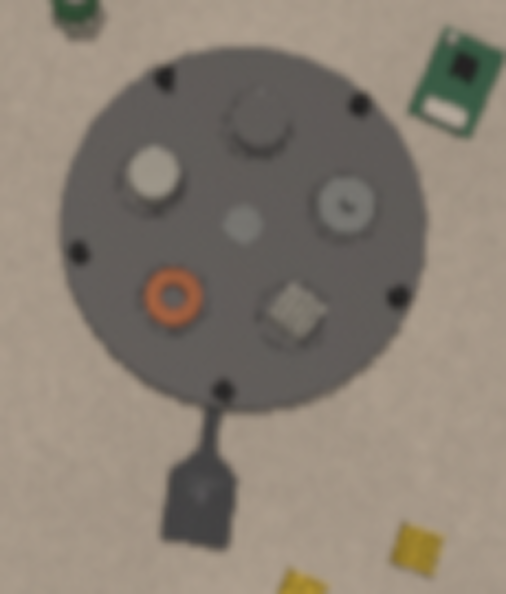

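```bash
cat >> h.py <<'E'
from scipy.optimize import least_squares
def studs(seed_c,im,thr=50):
    g=im.max(2).astype(float); g=cv2.resize(g,None,fx=4,fy=4,interpolation=cv2.INTER_CUBIC)
    n,l,s,c=cv2.connectedComponentsWithStats((g<thr).astype(np.uint8)); out=[]
    for i in range(1,n):
        u,v=(c[i]+.5)/4-.5
        p=px2w("top",u,v,.052)[:2]
        if 40<s[i,4]<500 and abs(np.hypot(*(p-seed_c))-.118)<.012: out.append(p)
    return np.array(out)
def fit(P,c0=None):
    def f(q):
        c=q[:2] if c0 is None else c0; a=q[-1]
        d=P-c; th=np.arctan2(d[:,1],d[:,0]); k=np.round((th-a)/(2*np.pi/5))
        t=a+k*2*np.pi/5
        return (c+.118*np.c_[np.cos(t),np.sin(t)]-P).ravel()
    best=min((least_squares(f,[.563,-.112,a]) for a in np.radians([0,18,36,54])),key=lambda r:r.cost)
    return best.x,np.sqrt(2*best.cost/len(P))
E
python3 - <<'E'
from h import *
im=optics.capture("top")
P=studs([.563,-.112],im);print(P.round(4))
x,e=fit(P);print("axis",x[:2],"phase",np.degrees(x[2])%72,e)
c=x[:2]
# disc contour
hb=px2w("top",(243/4.4+320-.4),(224/4.4+140-.4),.036);print("hub",hb)
mu=np.array([.3758,-.0785]);d=mu-c;b=np.degrees(np.arctan2(*d[::-1]));print("pointer bearing",b,np.hypot(*d))
for n,(u,v),z in [("hs",(297,309),.068),("tor",(174,297),.048),("cap",(153,172),.072)]:
    p=px2w("top",u/4.4+319.6,v/4.4+139.6,z)[:2]-c;print(n,p+c,np.hypot(*p),np.degrees(np.arctan2(*p[::-1])))
E
```

```text
[[ 0.6676 -0.0599]
 [ 0.6455 -0.1954]
 [ 0.5456  0.0032]
 [ 0.5098 -0.217 ]
 [ 0.4473 -0.0942]]
axis [ 0.56315946 -0.11265359] phase 26.82949629129994 0.0009500511191885399
hub [ 0.56550363 -0.11296127  0.036     ]
pointer bearing 169.66903615071777 0.19044693903692983
hs [ 0.50149116 -0.14535058] 0.06980023790269574 -152.06713703255602
tor [ 0.51371085 -0.0623962 ] 0.07050511416591312 134.53525045621228
cap [ 0.59815755 -0.04905841] 0.07258934511970684 61.1748639158514
```

>>> jog_arm(
  motion=[
    {"x":-36.9,"y":-23.1,"hand":1},
    {"x":-36.9,"y":-23.1,"hand":1},
    {"x":-36.9,"y":-23.1,"az":16,"hand":1},
    {"x":-36.9,"y":-23.1,"az":16,"hand":1},
    {"x":-36.9,"y":-23.1,"az":16,"hand":1},
    {"x":-36.9,"y":-23.1,"az":16,"hand":1},
    {"x":-36.9,"y":-23.1,"az":16,"hand":1},
    {"x":-44.4,"y":-65.5,"z":6,"az":16,"hand":1},
    {"x":-44.4,"y":-65.5,"z":6,"az":16,"hand":1},
    {"x":-44.4,"y":-65.5,"z":6,"az":16,"hand":1},
    {"x":-44.4,"y":-65.5,"z":6,"az":16,"hand":1},
    {"x":-44.4,"y":-65.5,"z":6,"az":16,"hand":1},
  ],
)

```text
schema error: expected keys x, y, z, ax, ay, az, hand
```

>>> jog_arm(
  motion=[
    {"hand":1},
  ],
)

```text
schema error: expected keys x, y, z, ax, ay, az, hand
```

>>> jog_arm(
  motion=[
    {"x":-36.9,"y":-23.1,"z":0,"ax":0,"ay":0,"az":0,"hand":1},
    {"x":-36.9,"y":-23.1,"z":0,"ax":0,"ay":0,"az":0,"hand":1},
    {"x":-36.9,"y":-23.1,"z":0,"ax":0,"ay":0,"az":16,"hand":1},
    {"x":-36.9,"y":-23.1,"z":0,"ax":0,"ay":0,"az":16,"hand":1},
    {"x":-36.9,"y":-23.1,"z":0,"ax":0,"ay":0,"az":16,"hand":1},
    {"x":-36.9,"y":-23.1,"z":0,"ax":0,"ay":0,"az":16,"hand":1},
    {"x":-36.9,"y":-23.1,"z":0,"ax":0,"ay":0,"az":16,"hand":1},
    {"x":-44.4,"y":-65.5,"z":6,"ax":0,"ay":0,"az":16,"hand":1},
    {"x":-44.4,"y":-65.5,"z":6,"ax":0,"ay":0,"az":16,"hand":1},
    {"x":-44.4,"y":-65.5,"z":6,"ax":0,"ay":0,"az":16,"hand":1},
    {"x":-44.4,"y":-65.5,"z":6,"ax":0,"ay":0,"az":16,"hand":1},
    {"x":-44.4,"y":-65.5,"z":6,"ax":0,"ay":0,"az":16,"hand":1},
  ],
)

```text
time: 3.05
tool_pos: [0.438, -0.0084, 0.1884]
eef_rot: [0.001, 0.275, 0.961, 0.0]
wrist_force: [0.8, -0.0, 0.2]
gripper_width: -0.0
```

>>> jog_arm(
  motion=[
    {"x":-5.2,"y":-10.8,"z":6,"ax":0,"ay":0,"az":0,"hand":1},
    {"x":-5.2,"y":-10.8,"z":6,"ax":0,"ay":0,"az":0,"hand":1},
    {"x":-5.2,"y":-10.8,"z":6,"ax":0,"ay":0,"az":0,"hand":1},
    {"x":-5.2,"y":-10.8,"z":6,"ax":0,"ay":0,"az":0,"hand":1},
  ],
)

```text
time: 3.55
tool_pos: [0.425, -0.1259, 0.1281]
eef_rot: [-0.0, 0.276, 0.961, 0.0]
wrist_force: [-0.3, -0.4, -0.8]
gripper_width: -0.0
```

Run:
```python
from h import *
s=telemetry.get_state();print(s["time"],s["tool_pos"],s["eef_rot"],s["wrist_force"])
a=save("top","t2.png")
cv2.imwrite("pics/crop2.png",cv2.resize(a[140:275,320:435],None,fx=4.4,fy=4.4,interpolation=cv2.INTER_CUBIC)[:,:,::-1])
P=studs([.563,-.112],a);print(fit(P,np.array([.563,-.1127])))
```

```text
3.55 [ 0.4249767  -0.1258663   0.12813963] [-1.53483328e-04  2.76042945e-01  9.61145290e-01  3.09012978e-05] [-0.28514155 -0.43768533 -0.81376227]
(array([0.563     , 0.31026589, 0.46836343]), np.float64(0.0009594231453487681))
```

View pics/crop2.png

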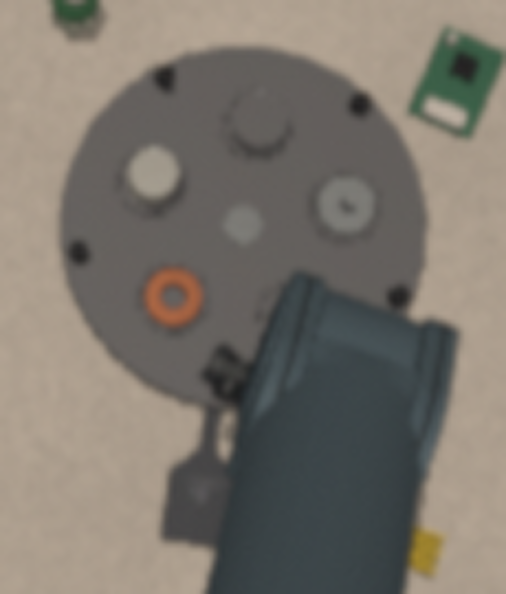

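The arm is beside stud A, at (222,391) in the crop, and nothing has been touched. Next I descend and work out the push arc.

>>> jog_arm(
  motion=[
    {"x":0,"y":0,"z":4.5,"ax":0,"ay":0,"az":0,"hand":1},
    {"x":0,"y":0,"z":8.4,"ax":0,"ay":0,"az":0,"hand":1},
    {"x":0,"y":0,"z":8.4,"ax":0,"ay":0,"az":0,"hand":1},
    {"x":0,"y":0,"z":8.4,"ax":0,"ay":0,"az":0,"hand":1},
  ],
)

```text
time: 4.1
tool_pos: [0.4262, -0.125, 0.0455]
eef_rot: [0.001, 0.275, 0.962, 0.0]
wrist_force: [0.9, -0.2, 0.0]
gripper_width: -0.003
```

```bash
cat >> h.py <<'E'
C=np.array([.5632,-.1127])
def toolcm(p,s=None):
    from scipy.spatial.transform import Rotation as R
    s=s or telemetry.get_state(); w,x,y,z=s["eef_rot"]; M=R.from_quat([x,y,z,w]).as_matrix()
    return (M.T@(np.array(p)-s["tool_pos"])*100).round(2)
E
python3 - <<'E'
from h import *
s=telemetry.get_state();print(s["time"],s["tool_pos"],s["wrist_force"])
ty=np.array([.529,.848])
for th in [173,170.8,168,165,162,159,156,153,150,147,144,141,139,138]:
    t=np.radians(th);F=C+.119*np.array([np.cos(t),np.sin(t)])-.0215*ty
    print(th,toolcm([*F,s["tool_pos"][2]],s),np.hypot(*(F-C)).round(3))
E
```

```text
4.1 [ 0.42620878 -0.12504168  0.04550238] [ 0.93177737 -0.15104231  0.01276677]
173 [-0.18  1.13  0.  ] 0.13
170.8 [0.   1.55 0.  ] 0.129
168 [0.21 2.09 0.  ] 0.128
165 [0.41 2.68 0.  ] 0.127
162 [0.57 3.28 0.  ] 0.126
159 [0.71 3.89 0.  ] 0.125
156 [0.81 4.5  0.  ] 0.124
153 [0.88 5.12 0.  ] 0.123
150 [0.92 5.74 0.  ] 0.122
147 [0.92 6.37 0.01] 0.121
144 [0.89 6.99 0.01] 0.119
141 [0.83 7.61 0.01] 0.118
139 [0.77 8.02 0.01] 0.118
138 [0.74 8.23 0.01] 0.117
```

>>> jog_arm(
  motion=[
    {"x":0,"y":0.7,"z":0.2,"ax":0,"ay":0,"az":0,"hand":1},
    {"x":0,"y":1.3,"z":0.2,"ax":0,"ay":0,"az":0,"hand":1},
    {"x":0,"y":1.6,"z":0.2,"ax":0,"ay":0,"az":0,"hand":1},
    {"x":0.1,"y":1.9,"z":0.2,"ax":0,"ay":0,"az":0,"hand":1},
    {"x":0.3,"y":2.3,"z":0.2,"ax":0,"ay":0,"az":0,"hand":1},
    {"x":0.4,"y":2.7,"z":0.2,"ax":0,"ay":0,"az":0,"hand":1},
    {"x":0.5,"y":3.1,"z":0.2,"ax":0,"ay":0,"az":0,"hand":1},
    {"x":0.6,"y":3.5,"z":0.2,"ax":0,"ay":0,"az":0,"hand":1},
    {"x":0.7,"y":3.9,"z":0.2,"ax":0,"ay":0,"az":0,"hand":1},
    {"x":0.7,"y":3.9,"z":0.2,"ax":0,"ay":0,"az":0,"hand":1},
  ],
)

```text
time: 5.35
tool_pos: [0.4403, -0.0885, 0.0422]
eef_rot: [0.0, 0.275, 0.961, 0.0]
wrist_force: [0.4, 0.9, 0.0]
gripper_width: 0.001
```

```bash
cat > look.py <<'E'
from h import *
import sys
s=telemetry.get_state();print(s["time"],s["tool_pos"],s["wrist_force"])
a=save("top",sys.argv[1]+"t.png");b=save("scene",sys.argv[1]+"s.png")
cv2.imwrite("pics/"+sys.argv[1]+".png",np.hstack([cv2.resize(a[140:275,320:435],(400,470),interpolation=cv2.INTER_CUBIC),cv2.resize(b[165:300,205:320],(400,470),interpolation=cv2.INTER_CUBIC)])[:,:,::-1])
P=studs(C,a); x,e=fit(P,C); print(P.round(4).tolist(),"phase",np.degrees(x[2])%72,e)
E
python3 look.py c3
```

```text
5.35 [ 0.44028535 -0.08845421  0.04221874] [0.36360064 0.89453093 0.04346902]
[[0.6751, -0.0797], [0.6288, -0.209], [0.5667, 0.0044], [0.4916, -0.2056], [0.4654, -0.0441]] phase 13.232686851800493 0.012762053054359854
```

View pics/c3.png

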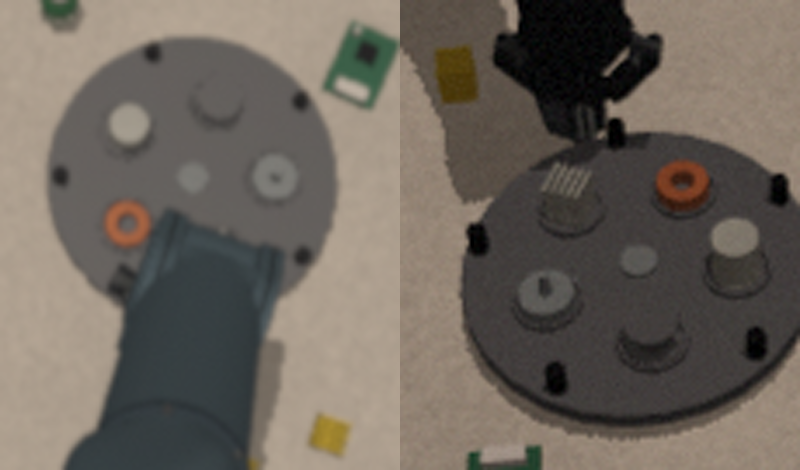

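Left half: the disc has turned about 10° clockwise. Right half: the fingertip sits behind stud A at about (600,125), clear of the heatsink at about (568,195). I'll keep pushing along the arc.

>>> jog_arm(
  motion=[
    {"x":0.05,"y":0.3,"z":0,"ax":0,"ay":0,"az":0,"hand":1},
    {"x":0.1,"y":0.7,"z":0,"ax":0,"ay":0,"az":0,"hand":1},
    {"x":0.15,"y":1.1,"z":0,"ax":0,"ay":0,"az":0,"hand":1},
    {"x":0.2,"y":1.5,"z":0,"ax":0,"ay":0,"az":0,"hand":1},
    {"x":0.2,"y":1.9,"z":0,"ax":0,"ay":0,"az":0,"hand":1},
    {"x":0.2,"y":2.3,"z":0,"ax":0,"ay":0,"az":0,"hand":1},
    {"x":0.2,"y":2.7,"z":0,"ax":0,"ay":0,"az":0,"hand":1},
    {"x":0.2,"y":3.1,"z":0,"ax":0,"ay":0,"az":0,"hand":1},
    {"x":0.15,"y":3.5,"z":0,"ax":0,"ay":0,"az":0,"hand":1},
    {"x":0.1,"y":3.9,"z":0,"ax":0,"ay":0,"az":0,"hand":1},
    {"x":0.1,"y":4.1,"z":0,"ax":0,"ay":0,"az":0,"hand":1},
    {"x":0.1,"y":4.1,"z":0,"ax":0,"ay":0,"az":0,"hand":1},
  ],
)

```text
time: 6.95
tool_pos: [0.4611, -0.0534, 0.0423]
eef_rot: [0.0, 0.275, 0.961, 0.0]
wrist_force: [-0.2, -0.7, -0.8]
gripper_width: -0.001
```

```bash
sed -i 's/least_squares(f,\(.*\]\))/least_squares(f,\1,loss="soft_l1",f_scale=.001)/' h.py; grep -n soft_l1 h.py; python3 look.py c4
```

```text
31:    best=min((least_squares(f,[.563,-.112,a]) for a in np.radians([0,18,36,54],loss="soft_l1",f_scale=.001)),key=lambda r:r.cost)
6.95 [ 0.46106318 -0.05344961  0.04226079] [-0.20109255 -0.71680959 -0.77712299]Traceback (most recent call last):
  File "look.py", line 6, in <module>
    P=studs(C,a); x,e=fit(P,C); print(P.round(4).tolist(),"phase",np.degrees(x[2])%72,e)
                      ~~~^^^^^
  File "h.py", line 31, in fit
    best=min((least_squares(f,[.563,-.112,a]) for a in np.radians([0,18,36,54],loss="soft_l1",f_scale=.001)),key=lambda r:r.cost)
                                                       ~~~~~~~~~~^^^^^^^^^^^^^^^^^^^^^^^^^^^^^^^^^^^^^^^^^^
TypeError: radians() got an unexpected keyword argument 'loss'
```

View pics/c4.png

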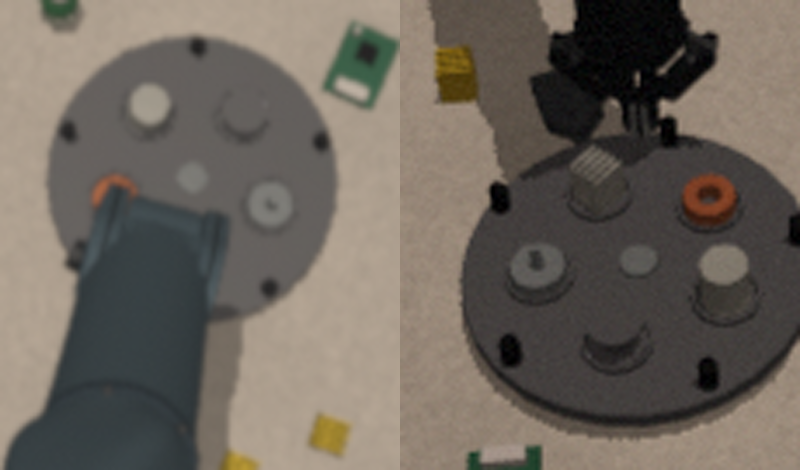

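```bash
sed -i '31s/.*/    best=min((least_squares(f,[.563,-.112,a],loss="soft_l1",f_scale=.001) for a in np.radians([0,18,36,54])),key=lambda r:r.cost)/' h.py
python3 - <<'E'
from h import *
for k,hs,hub,ptr in(("c3",(568,180),(639,259),None),("c4",(597,167),(639,261),None)):
    a=cv2.imread(f"pics/{k}t.png")[:,:,::-1]; P=studs(C,a);x,e=fit(P,C);print(k,"phase",np.degrees(x[2])%72,"socket",np.degrees(x[2])%72+180)
    f=lambda u,v,z:px2w("scene",205+(u-400)/3.478-.4,165+v/3.481-.4,z)[:2]
    h=f(*hub,.036);p=f(*hs,.068);d=p-C;print(h,p,np.hypot(*d),np.degrees(np.arctan2(*d[::-1]))%360)
# pointer via scene, first picture
b=cv2.imread("pics/s1.png");g=b.max(2);m=(g<75).astype(np.uint8);n,l,s,c=cv2.connectedComponentsWithStats(m)
i=l[192,254];print(s[i],c[i]);ys,xs=np.nonzero(l==i)
Q=np.array([px2w("scene",x,y,.018)[:2] for x,y in zip(xs,ys)]);q=Q.mean(0)-C;print(Q.mean(0),np.degrees(np.arctan2(*q[::-1])))
print(toolcm([0,0,0]))
E
```

```text
c3 phase 16.110081703246944 socket 196.11008170324695
[ 0.56608394 -0.11350369] [ 0.49737311 -0.13322902] 0.0689537557319863 197.3208103927476
c4 phase 68.23751670652616 socket 248.23751670652615
[ 0.56770001 -0.11435312] [ 0.49737286 -0.10947434] 0.0659061270045189 177.19464105579365
[ 223  183  101  105 6563] [272.2867591  243.76535121]Traceback (most recent call last):
  File "<stdin>", line 9, in <module>
  File "h.py", line 8, in px2w
    o,d=ray(cam,u,v); return o+d*(z-o[2])/d[2]
        ~~~^^^^^^^^^
  File "h.py", line 4, in ray
    m=optics.camera_model(cam);K=np.array(m["intrinsics"]);T=np.array(m["world_from_camera"])
ValueError: time passes only in moves, steps and waits
```

>>> jog_arm(
  motion=[
    {"x":-0.05,"y":0.3,"z":0,"ax":0,"ay":0,"az":0,"hand":1},
    {"x":-0.1,"y":0.6,"z":0,"ax":0,"ay":0,"az":0,"hand":1},
    {"x":-0.2,"y":0.9,"z":0,"ax":0,"ay":0,"az":0,"hand":1},
    {"x":-0.25,"y":1.1,"z":0,"ax":0,"ay":0,"az":0,"hand":1},
    {"x":-0.25,"y":1.2,"z":0,"ax":0,"ay":0,"az":0,"hand":1},
    {"x":-0.3,"y":1.3,"z":0,"ax":0,"ay":0,"az":0,"hand":1},
    {"x":-0.3,"y":1.3,"z":0,"ax":0,"ay":0,"az":0,"hand":1},
    {"x":-0.3,"y":0.7,"z":0,"ax":0,"ay":0,"az":0,"hand":1},
    {"x":-1.5,"y":-1.0,"z":0,"ax":0,"ay":0,"az":0,"hand":1},
    {"x":0.5,"y":-6,"z":-1,"ax":0,"ay":0,"az":0,"hand":1},
    {"x":0.5,"y":-12,"z":-1,"ax":0,"ay":0,"az":0,"hand":1},
    {"x":0.5,"y":-12,"z":-1,"ax":0,"ay":0,"az":0,"hand":1},
  ],
)

```text
time: 8.55
tool_pos: [0.3895, -0.1572, 0.0524]
eef_rot: [-0.0, 0.28, 0.96, -0.001]
wrist_force: [-0.0, 0.7, -0.1]
gripper_width: 0.0
```

>>> jog_arm(
  motion=[
    {"x":0,"y":0,"z":-6,"ax":0,"ay":0,"az":0,"hand":1},
    {"x":-1,"y":-3,"z":-12,"ax":0,"ay":0,"az":0,"hand":1},
    {"x":-2,"y":-9,"z":-14,"ax":0,"ay":0,"az":0,"hand":1},
    {"x":-2,"y":-15,"z":-14,"ax":0,"ay":0,"az":0,"hand":1},
    {"x":-2,"y":-21,"z":-14,"ax":0,"ay":0,"az":0,"hand":1},
    {"x":-2,"y":-21,"z":-14,"ax":0,"ay":0,"az":0,"hand":1},
  ],
)

```text
time: 9.3
tool_pos: [0.2959, -0.3454, 0.1927]
eef_rot: [0.0, 0.279, 0.96, -0.001]
wrist_force: [0.2, -0.1, -0.0]
gripper_width: -0.006
```

```bash
python3 look.py c5
```

```text
9.3 [ 0.29591213 -0.34537022  0.1927235 ] [ 0.15038946 -0.10855002 -0.03834078]
[[0.6782, -0.1324], [0.6183, -0.0092], [0.58, -0.2283], [0.4814, -0.0288], [0.4582, -0.1647]] phase 62.23221307263102 0.0009342099586806522
```

View pics/c5.png

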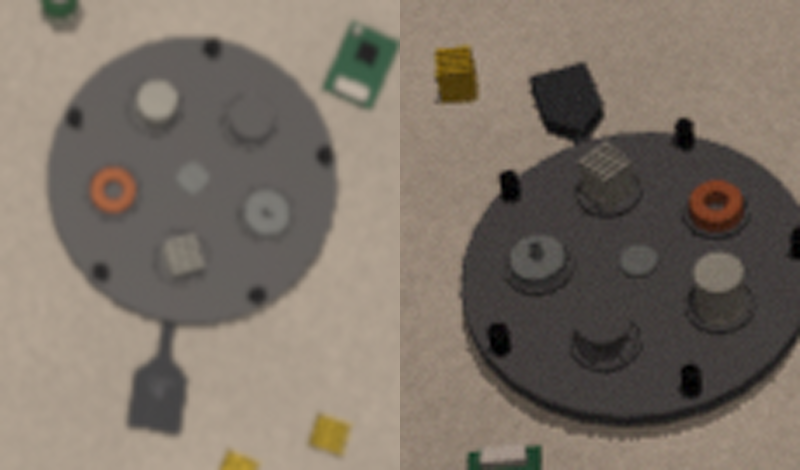

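The heatsink, at (184,255) in the left half, is nearly in line with the arrow and undisturbed. The studs give its socket at 170.2°, with the pointer at about 169.7°. Next I'll measure the heatsink and pointer more carefully.

Run:
```python
from h import *
a=cv2.imread("pics/c5t.png")[:,:,::-1];b=cv2.imread("pics/c5s.png")[:,:,::-1]
def cen(cam,im,seed,box,cond,z,name,C):
    m=np.zeros(im.shape[:2],np.uint8);x0,y0,x1,y1=box
    m[y0:y1,x0:x1]=cond(im[y0:y1,x0:x1].astype(int));n,l,s,c=cv2.connectedComponentsWithStats(m)
    i=1+s[1:,4].argmax();p=px2w(cam,*c[i],z)[:2];ys,xs=np.nonzero(l==i)
    Q=np.array([px2w(cam,x,y,z)[:2] for x,y in zip(xs,ys)]);V=np.linalg.eigh(np.cov((Q-Q.mean(0)).T))[1][:,1]
    d=p-C;print(cam,name,s[i],c[i].round(1),p.round(4),"r",np.hypot(*d).round(4),"bearing",np.degrees(np.arctan2(*d[::-1])).round(2),"PCA",np.degrees(np.arctan2(V[1],V[0])).round(1)%180)
    return p
br=lambda t:lambda q:q.max(2)>t
dk=lambda t:lambda q:q.max(2)<t
for t in (115,125,135): cen("top",a,None,(364,205,381,220),br(t),.066,"hs",C)
for t in (80,100): cen("top",a,None,(352,242,380,272),dk(t),.018,"ptr body",C)
for t in (80,100): cen("top",a,None,(352,236,380,272),dk(t),.016,"ptr all",C)
cb=np.array([.566,-.1135])
for t in (110,120,135): cen("scene",b,None,(252,203,274,217),br(t),.068,"hs",cb)
cen("scene",b,None,(240,180,270,207),dk(65),.018,"ptr",cb)
for t in (90,100): cen("scene",b,None,(265,232,284,247),br(t),.036,"hub",cb); cen("top",a,None,(368,184,382,198),br(t),.036,"hub",C)
for n,z in [("heatsink_mid",.05),("front_mark",.032),("foot",0),("hub_top",.036)]:
    for c in("top","scene"): print(n,c,place(n,c,z,3))
```

```text
top hs [367 207  11  11  89] [372.2 212.4] [ 0.495  -0.1002] r 0.0693 bearing 169.65 PCA 50.9
top hs [368 209  10   8  50] [371.8 212.9] [ 0.4935 -0.099 ] r 0.071 bearing 168.88 PCA 55.9Traceback (most recent call last):
  File "<stdin>", line 12, in <module>
  File "<stdin>", line 6, in cen
ValueError: attempt to get argmax of an empty sequence
```

```bash
sed -i 's/m=optics.camera_model(cam)/m=cm(cam)/' h.py
cat >> h.py <<'E'
from functools import lru_cache
@lru_cache
def cm(cam): return optics.camera_model(cam)
E
cat > meas.py <<'E'
from h import *
import sys
k=sys.argv[1]
a=cv2.imread(f"pics/{k}t.png")[:,:,::-1];b=cv2.imread(f"pics/{k}s.png")[:,:,::-1]
def cen(cam,im,box,cond,z,name,C):
    m=np.zeros(im.shape[:2],np.uint8);x0,y0,x1,y1=box
    m[y0:y1,x0:x1]=cond(im[y0:y1,x0:x1].astype(int));n,l,s,c=cv2.connectedComponentsWithStats(m)
    if n<2: return
    i=1+s[1:,4].argmax();p=px2w(cam,*c[i],z)[:2]
    ys,xs=np.nonzero(l==i);Q=np.array([px2w(cam,x,y,z)[:2] for x,y in zip(xs,ys)]);V=np.linalg.eigh(np.cov((Q-Q.mean(0)).T))[1][:,1]
    d=p-C;print(cam,name,s[i].tolist(),c[i].round(1),p.round(4),"r",np.hypot(*d).round(4),"bearing",np.degrees(np.arctan2(*d[::-1])).round(2),"PCA",np.degrees(np.arctan2(V[1],V[0])).round(1)%180)
br=lambda t:lambda q:q.max(2)>t
dk=lambda t:lambda q:q.max(2)<t
cb=np.array([.566,-.1135])
for t in (105,110,115): cen("top",a,(364,205,381,220),br(t),.066,"hs",cb)
for t in (85,100): cen("top",a,(352,242,380,272),dk(t),.018,"ptr body",cb)
for t in (85,100): cen("top",a,(352,236,380,272),dk(t),.016,"ptr all",cb)
for t in (100,110,120): cen("scene",b,(252,203,274,217),br(t),.068,"hs",cb)
for t in (55,70): cen("scene",b,(240,180,270,204),dk(t),.018,"ptr",cb)
for t in (90,100): cen("scene",b,(265,232,284,247),br(t),.036,"hub",cb); cen("top",a,(368,184,382,198),br(t),.036,"hub",cb)
for n,z in [("heatsink_mid",.05),("front_mark",.032),("foot",0),("hub_top",.036)]:
    for c in("top","scene"): print(n,c,place(n,c,z,2))
E
python3 meas.py c5
```

```text
top hs [367, 207, 12, 12, 110] [372.2 212.4] [ 0.4949 -0.1004] r 0.0722 bearing 169.57 PCA 103.2
top hs [367, 207, 12, 12, 97] [372.1 212.4] [ 0.4949 -0.0999] r 0.0724 bearing 169.19 PCA 47.3
top hs [367, 207, 11, 11, 89] [372.2 212.4] [ 0.495  -0.1002] r 0.0722 bearing 169.42 PCA 50.9
top ptr body [358, 242, 15, 22, 247] [365.1 253.3] [ 0.3732 -0.0784] r 0.196 bearing 169.69 PCA 172.5
top ptr body [357, 242, 16, 22, 280] [364.9 253.4] [ 0.3727 -0.0778] r 0.1966 bearing 169.53 PCA 168.7
top ptr all [358, 236, 15, 28, 261] [365.2 252.5] [ 0.3756 -0.079 ] r 0.1935 bearing 169.72 PCA 171.3
top ptr all [357, 236, 16, 28, 299] [365.1 252.5] [ 0.3757 -0.0784] r 0.1935 bearing 169.55 PCA 169.4
scene hs [260, 203, 8, 2, 10] [263.1 203.3] [ 0.4714 -0.091 ] r 0.0973 bearing 166.59 PCA 68.3
scene hs [261, 203, 6, 2, 8] [263.  203.2] [ 0.4711 -0.0911] r 0.0975 bearing 166.72 PCA 68.2
scene hs [261, 203, 6, 2, 7] [263.1 203.1] [ 0.471  -0.0906] r 0.0978 bearing 166.46 PCA 65.5
scene ptr [243, 184, 20, 20, 307] [252.8 193.8] [ 0.3818 -0.0831] r 0.1867 bearing 170.64 PCA 168.1
scene ptr [243, 183, 
[... 360 characters left out ...]
CA 18.900000000000006
heatsink_mid top [(0.63, [374, 210], array([ 0.5048, -0.1069,  0.05  ])), (0.52, [446, 266], array([ 0.3296, -0.3173,  0.05  ]))]
heatsink_mid scene [(0.72, [198, 202], array([ 0.3611, -0.2308,  0.05  ])), (0.64, [221, 188], array([ 0.3436, -0.1585,  0.05  ]))]
front_mark top [(0.57, [392, 174], array([ 0.6177, -0.1687,  0.032 ]))]
front_mark scene [(0.47, [266, 262], array([ 0.616, -0.161,  0.032])), (0.16, [348, 275], array([ 0.753 , -0.0117,  0.032 ]))]
foot top [(0.5, [363, 170], array([ 0.6383, -0.0812,  0.    ]))]
foot scene [(0.31, [297, 247], array([ 0.5959, -0.0646,  0.    ]))]
hub_top top []
hub_top scene [(0.9, [273, 242], array([ 0.574 , -0.1174,  0.036 ]))]
```

Run:
```python
from h import *
out=[]
for cam,f,(x0,y0,x1,y1),ax in(("top","c5t",(345,180,395,270),(.5655,-.1127)),("scene","c5s",(230,175,290,250),(.566,-.1135))):
    im=cv2.imread(f"pics/{f}.png")[y0:y1,x0:x1];S=560//(y1-y0);im=cv2.resize(im,None,fx=S,fy=S,interpolation=cv2.INTER_CUBIC)
    P=lambda p:tuple(int(v) for v in ((w2px(cam,p)-[x0,y0]+.5)*S))
    for bb in(168.7,169.7,170.7):
        t=np.radians(bb);d=np.array([np.cos(t),np.sin(t)])
        for z,r0,r1,col in((.068,.05,.095,(0,0,255)),(.018,.15,.226,(0,255,0))):
            cv2.line(im,P([*(np.array(ax)+r0*d),z]),P([*(np.array(ax)+r1*d),z]),col,1)
    out.append(cv2.copyMakeBorder(im,0,560-im.shape[0]%561 if im.shape[0]<560 else 0,0,0,cv2.BORDER_CONSTANT))
cv2.imwrite("pics/ov.png",np.hstack(out))
p=px2w("scene",263.3,210.6,.068)[:2]-[.566,-.1135];print(np.hypot(*p),np.degrees(np.arctan2(*p[::-1])))
```

```text
0.07274773276957741 170.85606984889816
```

View pics/ov.png

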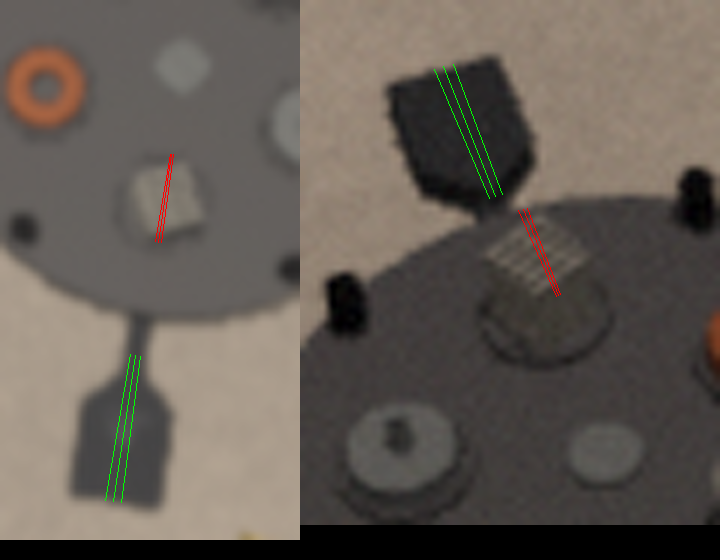

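Both overlays put the heatsink about 1° (1.3 mm) short of the pointer line, on the counter-clockwise side. I'll give stud A a small final nudge of about 2.5 mm.

Run:
```python
from h import *
s=telemetry.get_state()
for p in ([.38,-.2,.193],[.443,-.068,.15],[.443,-.068,.043],[.4655,-.0525,.043],[.4705,-.044,.043],[.4723,-.0423,.043]): print(p,toolcm(p,s))
```

```text
[0.38, -0.2, 0.193] [ 0.57 16.25 -0.08]
[0.443, -0.068, 0.15] [ 2.2  30.78  4.22]
[0.443, -0.068, 0.043] [ 2.2  30.78 14.92]
[0.4655, -0.0525, 0.043] [ 1.1  33.28 14.92]
[0.4705, -0.044, 0.043] [ 1.13 34.27 14.92]
[0.4723, -0.0423, 0.043] [ 1.07 34.51 14.92]
```

>>> jog_arm(
  motion=[
    {"x":2.2,"y":30.8,"z":2,"ax":0,"ay":0,"az":0,"hand":1},
    {"x":2.2,"y":30.8,"z":2,"ax":0,"ay":0,"az":0,"hand":1},
    {"x":2.2,"y":30.8,"z":2,"ax":0,"ay":0,"az":0,"hand":1},
    {"x":2.2,"y":30.8,"z":2,"ax":0,"ay":0,"az":0,"hand":1},
    {"x":2.2,"y":30.8,"z":2,"ax":0,"ay":0,"az":0,"hand":1},
    {"x":2.2,"y":30.8,"z":4,"ax":0,"ay":0,"az":0,"hand":1},
    {"x":2.2,"y":30.8,"z":8,"ax":0,"ay":0,"az":0,"hand":1},
    {"x":2.2,"y":30.8,"z":12,"ax":0,"ay":0,"az":0,"hand":1},
    {"x":2.2,"y":30.8,"z":14.9,"ax":0,"ay":0,"az":0,"hand":1},
    {"x":2.2,"y":30.8,"z":14.9,"ax":0,"ay":0,"az":0,"hand":1},
    {"x":2.2,"y":30.8,"z":14.9,"ax":0,"ay":0,"az":0,"hand":1},
  ],
)

```text
time: 11.18
tool_pos: [0.4436, -0.0686, 0.044]
eef_rot: [0.001, 0.275, 0.961, 0.0]
wrist_force: [-0.3, 0.9, -0.8]
gripper_width: -0.001
```

Run:
```python
from h import *
s=telemetry.get_state();print(s["time"],s["tool_pos"],s["eef_rot"],s["wrist_force"])
for p in ([.4655,-.0525,.043],[.4705,-.044,.043],[.4723,-.0423,.043]): print(p,toolcm(p,s))
```

```text
11.175 [ 0.44364021 -0.06862305  0.04403687] [5.88445966e-04 2.75377195e-01 9.61336071e-01 1.16111940e-04] [-0.31049563  0.85090505 -0.7903645 ]
[0.4655, -0.0525, 0.043] [-1.    2.53  0.11]
[0.4705, -0.044, 0.043] [-0.97  3.51  0.11]
[0.4723, -0.0423, 0.043] [-1.04  3.75  0.11]
```

Now a slow push, then a straight retreat (−y, then outward on +x), and the arm moves clear.

>>> jog_arm(
  motion=[
    {"x":-0.5,"y":1.2,"z":0.1,"ax":0,"ay":0,"az":0,"hand":1},
    {"x":-1.0,"y":2.4,"z":0.1,"ax":0,"ay":0,"az":0,"hand":1},
    {"x":-1.0,"y":2.9,"z":0.1,"ax":0,"ay":0,"az":0,"hand":1},
    {"x":-1.0,"y":3.2,"z":0.1,"ax":0,"ay":0,"az":0,"hand":1},
    {"x":-1.0,"y":3.4,"z":0.1,"ax":0,"ay":0,"az":0,"hand":1},
    {"x":-1.0,"y":3.55,"z":0.1,"ax":0,"ay":0,"az":0,"hand":1},
    {"x":-1.0,"y":3.65,"z":0.1,"ax":0,"ay":0,"az":0,"hand":1},
    {"x":-1.0,"y":3.75,"z":0.1,"ax":0,"ay":0,"az":0,"hand":1},
    {"x":-1.0,"y":3.75,"z":0.1,"ax":0,"ay":0,"az":0,"hand":1},
    {"x":-0.9,"y":2.5,"z":0.1,"ax":0,"ay":0,"az":0,"hand":1},
    {"x":0,"y":0,"z":0,"ax":0,"ay":0,"az":0,"hand":1},
    {"x":0,"y":0,"z":-4,"ax":0,"ay":0,"az":0,"hand":1},
  ],
)

```text
time: 12.68
tool_pos: [0.4384, -0.0703, 0.0818]
eef_rot: [-0.004, 0.277, 0.961, -0.001]
wrist_force: [0.3, -0.2, 1.3]
gripper_width: 0.002
```

>>> jog_arm(
  motion=[
    {"x":0,"y":0,"z":-5,"ax":0,"ay":0,"az":0,"hand":1},
    {"x":0,"y":-3,"z":-9,"ax":0,"ay":0,"az":0,"hand":1},
    {"x":-1,"y":-9,"z":-10,"ax":0,"ay":0,"az":0,"hand":1},
    {"x":-2,"y":-15,"z":-10,"ax":0,"ay":0,"az":0,"hand":1},
    {"x":-2,"y":-21,"z":-10,"ax":0,"ay":0,"az":0,"hand":1},
    {"x":-2,"y":-27,"z":-10,"ax":0,"ay":0,"az":0,"hand":1},
    {"x":-2,"y":-31,"z":-10,"ax":0,"ay":0,"az":0,"hand":1},
    {"x":-2,"y":-31,"z":-10,"ax":0,"ay":0,"az":0,"hand":1},
    {"x":-2,"y":-31,"z":-10,"ax":0,"ay":0,"az":0,"hand":1},
  ],
)

```text
time: 13.8
tool_pos: [0.2955, -0.3415, 0.1829]
eef_rot: [-0.0, 0.276, 0.961, 0.0]
wrist_force: [0.1, -0.2, -1.0]
gripper_width: -0.0
```

```bash
python3 look.py c6
python3 - <<'E'
from h import *
out=[]
for cam,f,(x0,y0,x1,y1),ax in(("top","c6t",(345,180,395,270),(.5655,-.1127)),("scene","c6s",(230,175,290,250),(.566,-.1135))):
    im=cv2.imread(f"pics/{f}.png")[y0:y1,x0:x1];S=560//(y1-y0);im=cv2.resize(im,(S*(x1-x0),S*(y1-y0)),interpolation=cv2.INTER_CUBIC)
    P=lambda p:tuple(int(v) for v in ((w2px(cam,p)-[x0,y0]+.5)*S))
    t=np.radians(169.7);d=np.array([np.cos(t),np.sin(t)])
    for z,r0,r1,col in((.068,.05,.095,(0,0,255)),(.018,.15,.226,(0,255,0))):
        cv2.line(im,P([*(np.array(ax)+r0*d),z]),P([*(np.array(ax)+r1*d),z]),col,1)
    out.append(im[:525])
cv2.imwrite("pics/ov6.png",np.hstack(out))
E
```

```text
13.8 [ 0.29547501 -0.34150627  0.18293392] [ 0.14955642 -0.18139072 -0.96449554]
[[0.6776, -0.1344], [0.6195, -0.0102], [0.5779, -0.2283], [0.4828, -0.0271], [0.4568, -0.1626]] phase 61.21792260037014 0.0009856977213026556
```

View pics/ov6.png

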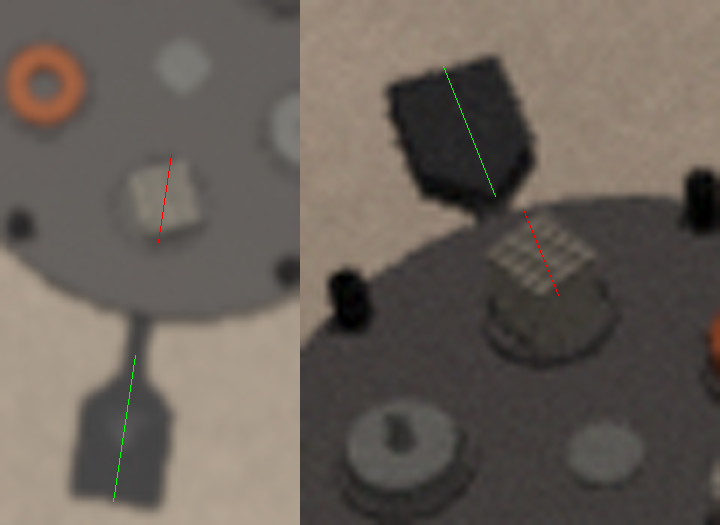

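The red pointer line passes through the middle of the heatsink's top in both views: about (164,199) in the top view and (541,254) in the scene view. The arm is well clear, so I'm handing in.

```bash
python3 -c "
from h import *
print(order.sign_off())"
```

```text
the job is handed in; nothing more can be done
None
```

The heatsink now stands at the front of the carousel, in line with the arrow pointer, and I handed the job in at about 14 s on the robot clock.

I turned the disc about 38° clockwise by pushing one stud with the shut fingertips: a main push along the arc, then a final nudge of about 1°. The arm then pulled back clear of everything.

**Last checks**
- **Alignment:** the studs put the heatsink's socket at 169.2°, and the pointer measured about 169.7°. In both camera overlays the pointer line runs through the middle of the heatsink, to within about 1 mm.
- **Other things:** all the parts in view still stood in their sockets. I did not re-measure the loose bench items at the end, but the fingers stayed away from them.
- **Force:** readings at the end of each move stayed at about 1 N.

**Disagreements**
- **Networks:** they did not find `front_mark`, `foot` or the heatsink reliably, so the final alignment rests on my own image measurements.
- **Axis position:** the stud fit and the hub differed by about 3 mm, roughly along the pointer direction, so it hardly affects the alignment.
- **Scene camera:** its raw pointer outline read about 1° higher than the top camera's.
- **One retreat move:** after the main push I backed off slightly inward by mistake, but still about 8 mm from the heatsink by calculation. The next picture showed it undisturbed.

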